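# Lids back on the washed steel ware of the tablet-testing bench

### The arm

A 6-joint arm with a two-finger parallel gripper is mounted at the origin on the work surface. World frame = base frame: x ahead of the robot, y to its left, z up, the work surface at z = 0. Lengths are in m, angles in rad, forces in N, time in s.
With the tool pointing down it reaches from about 0.375 to 0.975 m from the base axis. Payload 3.8 kg.
Tool frame: the origin (TCP) lies at the very end of the fingers, on their centre line; the grasp point (between the pads) lies bot.hold_point_z behind it (bot.hold_point_z is the distance from the TCP to the grasp point, in m); z points along the fingers, y is the line along which they close (so a half turn about z gives the same grasp; the last joint's range is limited). The gripper opens to 85 mm and grips with 20 to 120 N. Pads are 22 mm wide; open, the fingers measure 114 mm over their backs; the gripper's body (76 mm by 85 mm) begins 54 mm behind the grasp point. The pads swing forward as they close: fully open they stand 13 mm farther back than shut.
Start: joints at [-1.379, 0.264, 1.604, -0, 1.274, -0.037], TCP at [0.153, -0.657, 0.231] pointing down, gripper open.
Joint ranges: [-2.63, 2.63], [-0.94, 2.18], [0.31, 2.57], [-1.31, 4.45], [0, 2.66], [-2.55, 2.55]. Speed limits (rad/s): [2.57, 2.57, 3.14, 3.14, 3.14, 3.14].

### API

Orientations are given as a rotation vector (axis times angle).
In Python, from workcell import bot, optics, finish_job gives the robot as it stands (bot), with the cameras (optics) and the job as plain functions.
- The arm moves only by the shell command python3 jog.py 'ROWS' [OPENING] [FORCE]. ROWS is a JSON object whose key "moves" holds a list of rows, 1 to 5 of them, each of 4 numbers: dx, dy, dz in shares of the most that a row can go, 1 being 62.5 mm, then a turn about the tool's z in normalised numbers (1 is 2 rad); each row shifts and turns the commanded pose from where the row before left it, along the tool's axes as they then stand; what a row does not reach is not made up. A row lasts 1/8 s, in which the tool goes at most 0.0625 m and 0.188 rad, less where a joint would pass 70% of its speed; a pose out of reach is approached as far as the arm can. OPENING is the opening from 0.0 (shut) to 1.0 (fully open), set as the command begins (- or left out keeps the last). The fingers move at their own pace and stop on an object; FORCE is the grip in N (left out, the last holds). Time passes only in rows, so rows that do not move let the fingers close. It prints the time, the measured TCP pose, the force, the opening and the grip force at its end. Shift and turn numbers lie between -1 and 1, and a call with a number outside is refused. Input that does not fit is refused with a message, and nothing moves.
- bot.read_state(): the state, without advancing time (a new reading comes with each control period).
- optics.read_camera(name): name is "scene" or "top" or "wrist"; returns the picture (400x640x3 uint8, red, green, blue); there is no depth.
- optics.camera_info(name): a dict with "intrinsics" (3x3 intrinsics, pixels), "k1" (the pictures are not rectified: a ray, as slopes to the right and down, at radius r is drawn at 1 + k1 r^2 times it, then the intrinsics apply), "extrinsics" (4x4, takes a point from camera to world coordinates). Camera axes: x right, y down, z forward; pixel columns grow to the right and rows downward; lengths in m; the calibration is good to about 2 mm. A picture is of the moment at which its call begins: read the wrist's pose just before it. camera_info takes no time and is no camera call; for the wrist camera it gives the pose at the moment of the call.
- finish_job(): hands the job in; it is judged then, once.
The state is a dict: "time": time; "q": joint angles; "joint_vel": joint speeds; "joint_torque": joint torques, N m; "tool_pos": TCP position; "tcp_rot": TCP orientation; "wrist_force": force on the tool from outside, world axes, zero at the start; "torque": the same for the moment, N m; "width": opening from 0.0 (shut) to 1.0 (fully open); "grip_force": force on a finger pad.
Only numpy, scipy, OpenCV 4.12 (cv2) and the standard library are available. Lean on these libraries where they do the work, as an engineer would, in place of code of your own. Each camera call takes 0.05 s, during which the arm holds its last target. There are 200 camera calls.

### The job

The washed steel ware must be closed against dust before the next tablet test: put each of the four lids on the jar or pan that it fits, so that every lid sits flat and fully home, and let go of it. Set the lids down gently rather than dropping them, leave the jars and the pan standing where they are, and do not disturb the glass beaker or the basket rack.

Things in the scene. Friction and masses are not known exactly. Their poses are not given: they have to be found in the camera images.
- large_lid: Largest of three round steel lids, ~160 g, flange 114 mm across, 8 to 11 mm above the origin (14 at the middle). Below it a plug 8 mm deep, tapering from 88 to 80 mm diameter, fits loosely into large_jar. Black knob, 24 mm diameter, 28 to 48 mm up: grip 40 mm up. Origin: centre of the plug's underside, on the bench at the start; z up. Seated: origin 77 mm above the jar's.
- large_jar: Open round stainless-steel jar standing loose on the bench, the largest of three: outside diameter 104 mm, inside 98 mm, 85 mm high, mass about 350 g. Origin: centre of its underside; z up to the rim. Takes large_lid.
- medium_lid: Middle of three round steel lids, ~100 g, flange 90 mm across, 8 to 11 mm above the origin (14 at the middle). Below it a plug 8 mm deep, tapering from 64 to 56 mm diameter, fits loosely into medium_jar. Black knob, 24 mm diameter, 28 to 48 mm up: grip 40 mm up. Origin: centre of the plug's underside, on the bench at the start; z up. Seated: origin 67 mm above the jar's.
- medium_jar: Open round stainless-steel jar standing loose on the bench, the middle of three: outside diameter 80 mm, inside 74 mm, 75 mm high, mass about 220 g. Origin: centre of its underside; z up to the rim. Takes medium_lid.
- small_lid: Smallest of three round steel lids, ~60 g, flange 68 mm across, 8 to 11 mm above the origin (14 at the middle). Below it a plug 8 mm deep, tapering from 42 to 34 mm diameter, fits loosely into small_jar. Black knob, 24 mm diameter, 28 to 48 mm up: grip 40 mm up. Origin: centre of the plug's underside, on the bench at the start; z up. Seated: origin 57 mm above the jar's.
- small_jar: Open round stainless-steel jar standing loose on the bench, the smallest of three: outside diameter 58 mm, inside 52 mm, 65 mm high, mass about 130 g. Origin: centre of its underside; z up to the rim. Takes small_lid.
- pan_lid: Rectangular steel lid, ~150 g. Flange 130 mm (its x) by 90 mm (its y), 8 to 12 mm above the origin; below it a plug 102 x 62 mm, 8 mm deep, fits loosely into pan, either way round. Black bar handle at the middle, along x, 64 mm long, 12 mm wide, 30 to 46 mm up: grip across it 40 mm up. Origin: centre of the plug's underside, on the bench at the start; z up. Seated: origin 42 mm above the pan's.
- pan: Open rectangular stainless-steel instrument pan standing loose on the bench, 120 mm (along its x) by 80 mm (along its y) outside, wall 3 mm, 50 mm high, mass about 300 g. Origin: centre of its underside; z up. Its matching lid is pan_lid.
- basket_rack: Bystander: basket rack of the tablet tester, two clear round plates of 90 mm diameter with six glass tubes between them (90 mm high) and a thin upright steel shaft to 200 mm, standing at the left edge of the work. Leave alone. Origin: centre of its underside.
- beaker: Bystander: small empty glass beaker, about 50 mm diameter, 68 mm high, standing somewhere among the jars and lids. Leave alone. Origin: centre of its underside.

How it is judged:
By the outcome, as a careful person would: the job done as asked, in the order asked, and still so for the second after the job is handed in, with the robot touching nothing.
It also fails if it takes over 109 s, if anything falls off the work surface, if the arm or the gripper's body presses on something with over 40 N, if the wrist force passes 120 N, or if a joint passes its speed limit or range.

## Working session

There is one attempt and no reset: what is moved stays moved. The work goes in short steps, Python scripts to look and compute and a shell command to move; the robot and the scene stay as the last step left them, time stands still between calls to the robot, and variables do not carry over. Pictures are saved under pics/ and viewed, at most 14 in all, crops included, and the job is handed in when it is done.

```bash
ls; mkdir -p pics
cat > look.py <<'E'
import sys,cv2
from workcell import bot, optics, finish_job
n,f=sys.argv[1:3]
cv2.imwrite(f,cv2.cvtColor(optics.read_camera(n),cv2.COLOR_RGB2BGR))
E
python3 - <<'E'
from workcell import bot, optics, finish_job
import cv2,numpy as np
np.set_printoptions(precision=4,suppress=True)
for n in ("scene","top","wrist"):
    c=optics.camera_info(n);print(n,c["intrinsics"].tolist(),c["k1"]);print(c["extrinsics"])
    cv2.imwrite(f"pics/{n}0.png",cv2.cvtColor(optics.read_camera(n),cv2.COLOR_RGB2BGR))
s=bot.read_state();print(s["time"],s["tool_pos"],s["tcp_rot"],bot.hold_point_z)
E
```

```text
jog.py
pics
workcell.py
scene [[372.6771805718575, 0.0, 322.1009321046113], [0.0, 372.6771805718575, 196.9082344467072], [0.0, 0.0, 1.0]] -0.0813541036677658
[[ 0.7064  0.6083 -0.3619  0.9042]
 [ 0.7077 -0.5986  0.3753 -0.3999]
 [ 0.0117 -0.5212 -0.8534  0.9179]
 [ 0.      0.      0.      1.    ]]
top [[469.0423170780298, 0.0, 319.6943886364049], [0.0, 469.0423170780298, 205.9150368768121], [0.0, 0.0, 1.0]] 0.010466451276520026
[[ 0.0004 -0.993   0.1183  0.4007]
 [-0.9999 -0.0016 -0.0102  0.0107]
 [ 0.0103 -0.1183 -0.9929  1.2792]
 [ 0.      0.      0.      1.    ]]
wrist [[294.1076124225221, 0.0, 315.18802705396405], [0.0, 294.1076124225221, 196.15344430268297], [0.0, 0.0, 1.0]] -0.04899879998234542
[[ 0.2272 -0.9294 -0.2908  0.2265]
 [-0.9739 -0.2177 -0.0648 -0.6399]
 [-0.0031  0.2979 -0.9546  0.3731]
 [ 0.      0.      0.      1.    ]]
0.15 [ 0.153  -0.6568  0.2302] [-3.1192 -0.3584  0.0002] 0.0187
```

View pics/top0.png

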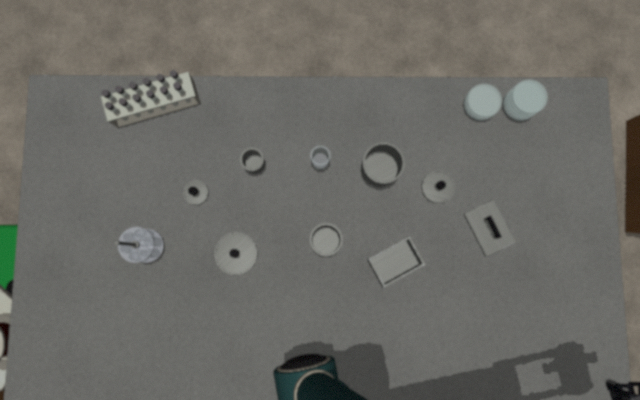

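View pics/scene0.png

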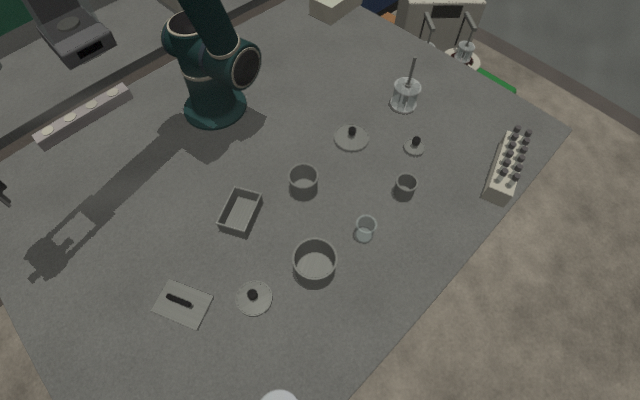

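The top view shows, in pixels:
- Small jar (253,161), beaker (320,158), large jar (382,165).
- Medium lid (438,187), pan lid (490,228), pan (397,262).
- Medium jar (325,240), large lid (235,254), small lid (195,192), rack (140,245).

The scene view shows the same items, with the knobs at (352,131), (416,141) and (252,295), the bar at (179,300), and the jars at (405,186), (303,182) and (314,262).

```bash
cat > geo.py <<'E'
import numpy as np,cv2
from workcell import bot, optics, finish_job
np.set_printoptions(precision=4,suppress=True)
def rays(ci,px):
    k=np.array(ci["intrinsics"]);E=np.array(ci["extrinsics"])
    u=cv2.undistortPoints(np.array(px,float).reshape(-1,1,2),k,np.array([ci["k1"],0,0,0,0.]))[:,0]
    d=np.c_[u,np.ones(len(u))]@E[:3,:3].T
    return E[:3,3],d/np.linalg.norm(d,axis=1)[:,None]
def plane(ci,px,z):
    o,d=rays(ci,px);return o+d*((z-o[2])/d[:,2])[:,None]
def tri(a,pa,b,pb):
    (o1,d1),(o2,d2)=rays(a,[pa]),rays(b,[pb]);d1,d2=d1[0],d2[0]
    A=np.c_[d1,-d2];t=np.linalg.lstsq(A,o2-o1,rcond=None)[0]
    p,q=o1+t[0]*d1,o2+t[1]*d2
    return (p+q)/2,np.linalg.norm(p-q)
def pix(ci,P):
    E=np.linalg.inv(np.array(ci["extrinsics"]))
    return cv2.projectPoints(np.array(P,float).reshape(-1,3),cv2.Rodrigues(E[:3,:3])[0],E[:3,3],np.array(ci["intrinsics"]),np.array([ci["k1"],0,0,0,0.]))[0][:,0]
E
python3 - <<'E'
from geo import *
T=optics.camera_info("top");S=optics.camera_info("scene")
def dark(im,c,r=14,th=45):
    g=cv2.cvtColor(im,cv2.COLOR_BGR2GRAY);x,y=c
    w=g[y-r:y+r+1,x-r:x+r+1].astype(float);m=(w<th).astype(np.uint8)
    n,l,s,cc=cv2.connectedComponentsWithStats(m);i=1+np.argmax(s[1:,4])
    return cc[i]+[x-r,y-r],s[i,4]
t=cv2.imread("pics/top0.png");s=cv2.imread("pics/scene0.png")
for n,a,b in (("large",(235,254),(352,131)),("small",(195,192),(416,141)),("medium",(440,186),(252,295)),("pan",(491,227),(179,300))):
    pa,na=dark(t,a);pb,nb=dark(s,b)
    p,e=tri(T,pa,S,pb);print(n,pa,na,pb,nb,p,e, np.hypot(*p[:2]))
# rough
for n,a,b in (("smalljar",(253,161),65),("beaker",(320,158),68),("largejar",(382,165),85),("medjar",(325,240),75),("pan",(397,262),50),("rack",(140,245),90)):
    print(n,plane(T,[a],b/1000)[0])
k=cv2.cvtColor(t,cv2.COLOR_BGR2GRAY)
cv2.imwrite("pics/topz.png",cv2.resize(t[125:305,170:530],None,fx=2.2,fy=2.2,interpolation=cv2.INTER_CUBIC))
E
```

```text
large [234.0811 252.8649] 37 [351.5952 130.6429] 42 [0.4242 0.2231 0.0385] 0.0007002942302910865 0.47926319457842026
small [193.0217 190.8261] 46 [415.4894 140.7021] 47 [0.5888 0.3361 0.0373] 0.0005858570316992142 0.6779885526039895
medium [440.186  184.9767] 43 [252.0714 294.3571] 56 [ 0.6062 -0.326   0.0356] 0.00025950519043268133 0.6882785701823566
pan [492.8977 226.8977] 88 [178.1653 300.124 ] 121 [ 0.4933 -0.4633  0.0357] 0.00028459285645269985 0.6767458452492656
smalljar [0.6641 0.1739 0.065 ]
beaker [ 0.672  -0.0025  0.068 ]
largejar [ 0.6501 -0.1631  0.085 ]
medjar [ 0.4562 -0.0153  0.075 ]
pan [ 0.4003 -0.2034  0.05  ]
rack [0.4427 0.4503 0.09  ]
```

View pics/topz.png

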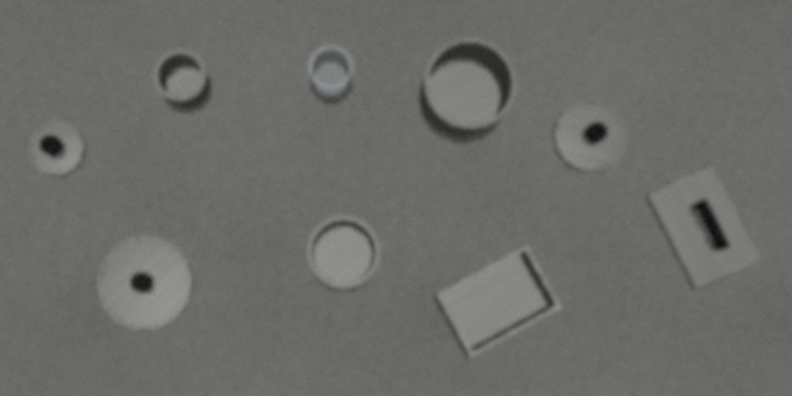

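The enlarged top view shows the rims and knobs clearly, and the knobs come out about 36–38 mm high, which fits the text. Next is a wrist survey from above the middle, with the tool squared to the world axes.

The rows are not in the units I measure in: shifts go in shares of 62.5 mm and turns go in shares of 2 rad. I convert before sending: -0.05 m is -0.8, -0.03 m is -0.48, 0.115 rad / 2 = 0.0575.

```bash
python3 jog.py '{"moves":[[0, 0, -0.8, 0.0575], [0, 0, -0.8, 0.057], [0.8, -0.48, 0, 0], [0.8, -0.48, 0, 0], [0.8, -0.48, 0, 0]]}' 1.0 40; python3 jog.py '{"moves":[[0.8, -0.48, 0, 0], [0.8, -0.56, 0, 0], [0.8, -0.56, 0, 0], [0.64, -0.72, 0, 0], [0.32, -0.88, 0, 0]]}'; python3 jog.py '{"moves":[[0, -0.48, 0, 0], [0, 0, 0, 0], [0, 0, 0, 0]]}'
cat > snap.py <<'E'
import sys,json,pickle
from geo import *
n=sys.argv[1];ci=optics.camera_info("wrist")
im=cv2.cvtColor(optics.read_camera("wrist"),cv2.COLOR_RGB2BGR)
cv2.imwrite(f"pics/{n}.png",im);pickle.dump(ci,open(f"{n}.pkl","wb"))
s=bot.read_state();print(s["time"],s["tool_pos"],s["tcp_rot"],s["wrist_force"])
E
python3 snap.py w1
```

```text
time: 0.78
tool_pos: [0.3042, -0.5664, 0.3311]
tcp_rot: [-3.141, 0.002, -0.0]
wrist_force: [0.0, -0.5, -0.1]
width: 1.002
grip_force: 0.0
time: 1.4
tool_pos: [0.5148, -0.3658, 0.3302]
tcp_rot: [-3.141, -0.001, 0.001]
wrist_force: [0.2, 0.3, -0.0]
width: 0.999
grip_force: 0.0
time: 1.78
tool_pos: [0.513, -0.3379, 0.3311]
tcp_rot: [3.141, -0.0, -0.0]
wrist_force: [0.6, -0.3, 0.2]
width: 0.996
grip_force: 0.0
1.825 [ 0.5129 -0.3383  0.3311] [ 3.1412 -0.0014 -0.0004] [ 0.5351  0.3604 -0.2139]
```

View pics/w1.png

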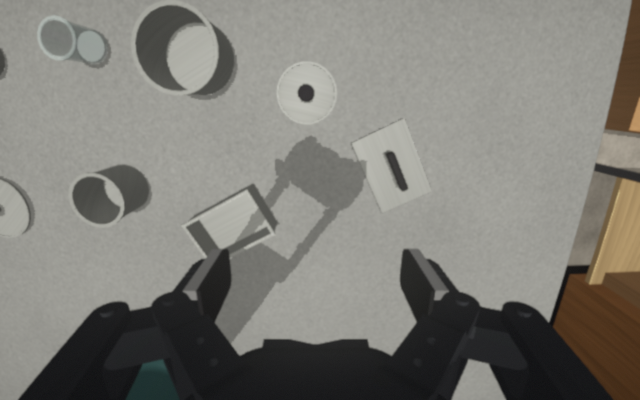

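The wrist picture shows:
- Large jar rim around (175,48), medium jar rim around (98,198), beaker (57,38).
- Medium lid knob (306,93), pan lid bar (396,170), pan (230,228).

I'll take two more views further left.

Scaled: -0.05 m is -0.8, -0.03 m is -0.48.

```bash
python3 jog.py '{"moves":[[-0.48, -0.8, 0, 0], [-0.48, -0.8, 0, 0], [-0.32, -0.8, 0, 0], [0, -0.8, 0, 0], [0, 0, 0, 0]]}'; python3 jog.py '{"moves":[[0, 0, 0, 0]]}'; python3 snap.py w2;  python3 jog.py '{"moves":[[0, -0.96, 0, 0], [0, -0.96, 0, 0], [0, -0.96, 0, 0], [0, -0.96, 0, 0], [0, -0.96, 0, 0]]}';python3 jog.py '{"moves":[[0, 0, 0, 0], [0, 0, 0, 0]]}'; python3 snap.py w3
```

```text
time: 2.45
tool_pos: [0.433, -0.1361, 0.3317]
tcp_rot: [-3.141, -0.003, -0.002]
wrist_force: [-0.4, -0.2, 1.6]
width: 0.999
grip_force: 0.0
time: 2.58
tool_pos: [0.4334, -0.1386, 0.3315]
tcp_rot: [3.141, -0.001, 0.001]
wrist_force: [0.7, 0.1, -0.4]
width: 1.001
grip_force: 0.0
2.625 [ 0.4334 -0.1388  0.3313] [ 3.1409 -0.0025 -0.0001] [ 0.2832 -0.1083 -0.5714]
time: 3.25
tool_pos: [0.4343, 0.1631, 0.3313]
tcp_rot: [3.141, -0.004, 0.001]
wrist_force: [0.8, -1.1, 0.2]
width: 1.001
grip_force: 0.0
time: 3.5
tool_pos: [0.4339, 0.1615, 0.3309]
tcp_rot: [3.14, -0.001, -0.001]
wrist_force: [0.9, -0.1, -0.0]
width: 1.005
grip_force: 0.0
3.55 [0.4339 0.1611 0.331 ] [ 3.1406 -0.0034 -0.0009] [-0.5452 -0.4947 -0.0624]
```

View pics/w2.png

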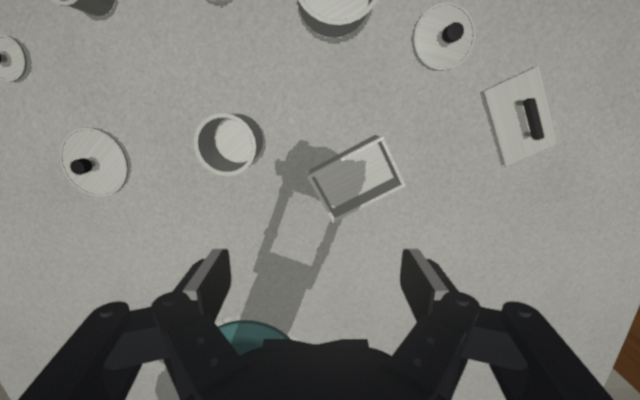

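View pics/w3.png

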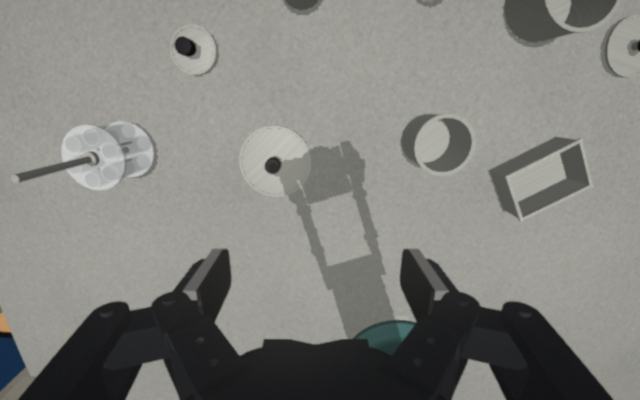

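w2 shows the medium jar (227,144), pan (357,177), medium lid knob (453,32) and bar (533,118). w3 shows the large lid knob (273,165), small lid knob (185,46), medium jar (441,143) and pan (541,178). Two more views further forward will cover the far jars.

Scaled: 0.05 m is 0.8, 0.04 m is 0.64.

```bash
python3 jog.py '{"moves":[[0.8, 0, 0, 0], [0.8, 0, 0, 0], [0.64, 0, 0, 0], [0, 0, 0, 0], [0, 0, 0, 0]]}'; python3 snap.py w4;  python3 jog.py '{"moves":[[0, 0.96, 0, 0], [0, 0.96, 0, 0], [0, 0.96, 0, 0], [0, 0.32, 0, 0], [0, 0, 0, 0]]}';python3 jog.py '{"moves":[[0, 0, 0, 0]]}'; python3 snap.py w5
cat > rim.py <<'E'
import pickle,sys
from geo import *
from scipy.optimize import least_squares
def load(n):
    if n in("top","scene"): return cv2.imread(f"pics/{n}0.png"),optics.camera_info(n)
    return cv2.imread(f"pics/{n}.png"),pickle.load(open(f"{n}.pkl","rb"))
def circ(n,c,z,R,band=0.006,lo=25,hi=60):
    im,ci=load(n);g=cv2.cvtColor(im,cv2.COLOR_BGR2GRAY)
    e=cv2.Canny(g,lo,hi);p=np.argwhere(e)[:,::-1];W=plane(ci,p,z)[:,:2]
    c=np.array(c[:2],float);x=np.r_[c,R];b=band*2
    for _ in range(12):
        d=np.hypot(*(W-x[:2]).T);k=abs(d-x[2])<b
        if k.sum()<12: return None
        x=least_squares(lambda q:np.hypot(*(W[k]-q[:2]).T)-q[2],x,loss="soft_l1",f_scale=.001).x
        b=max(b*.75,.0025)
    a=np.arctan2(*(W[k]-x[:2]).T);cov=len(set((a//.35).astype(int)))/18
    return x,k.sum(),cov,pix(ci,[x[0],x[1],z])[0],ci
if __name__=="__main__":
  J={"large":((.650,-.163),.085,.052),"medium":((.456,-.015),.075,.040),"small":((.664,.174),.065,.029)}
  for j,(c,z,R) in J.items():
    V=[]
    for n in ("top","w1","w2","w3","w4","w5"):
        u=pix(load(n)[1],[*c,z])[0]
        if not(25<u[0]<615 and 20<u[1]<(300 if n!="top" else 390)):continue
        r=circ(n,c,z,R)
        if r: print(j,n,r[0],r[1],round(r[2],2),r[3]);V.append((n,r))
    for a in range(len(V)):
      for b in range(a):
        print("  tri",V[a][0],V[b][0],*tri(V[a][1][4],V[a][1][3],V[b][1][4],V[b][1][3]))
  for n in ("w4","w5"): pass
E
python3 rim.py
```

```text
time: 4.18
tool_pos: [0.5731, 0.1606, 0.3309]
tcp_rot: [3.141, -0.005, -0.002]
wrist_force: [-0.8, 0.7, -1.0]
width: 0.998
grip_force: 0.0
4.225 [0.5728 0.161  0.3313] [ 3.1414 -0.0036 -0.001 ] [-0.8575  0.0951  0.0387]
time: 4.85
tool_pos: [0.5725, -0.0383, 0.3318]
tcp_rot: [-3.141, 0.004, -0.001]
wrist_force: [-0.1, 0.5, -0.3]
width: 0.998
grip_force: 0.0
time: 4.97
tool_pos: [0.573, -0.0361, 0.3316]
tcp_rot: [-3.141, -0.001, -0.001]
wrist_force: [0.8, 0.6, 0.8]
width: 1.0
grip_force: 0.0
5.025 [ 0.5731 -0.0359  0.3315] [-3.1408 -0.0022 -0.0004] [-0.1396  0.651  -0.7451]
large top [ 0.6538 -0.1646  0.051 ] 123 1.0 [382.5469 163.5836]
large w1 [ 0.6559 -0.1645  0.0545] 338 1.0 [173.7792  48.7819]
large w4 [ 0.6561 -0.1609  0.0514] 274 1.0 [560.9106 101.1783]
large w5 [ 0.656  -0.1648  0.0544] 320 1.0 [416.9374  99.2167]
  tri w1 top [ 0.6549 -0.1646  0.0849] 0.002052582910059375
  tri w4 top [ 0.6557 -0.1657  0.0789] 0.0011528554060095558
  tri w4 w1 [ 0.6563 -0.1632  0.0823] 0.00023100952008180652
  tri w5 top [ 0.6556 -0.166   0.0793] 0.0015869758648683215
  tri w5 w1 [ 0.6559 -0.
[... 1040 characters left out ...]
[ 0.4578 -0.0131  0.0754] 0.0035333633706898762
  tri w5 top [ 0.4561 -0.0158  0.0735] 0.0014628971929866797
  tri w5 w1 [ 0.4571 -0.0152  0.0757] 0.0002802852538830882
  tri w5 w2 [ 0.457  -0.0151  0.0752] 0.0001876312928349922
  tri w5 w3 [ 0.4561 -0.0142  0.0706] 0.0027377752052738995
  tri w5 w4 [ 0.4572 -0.0152  0.0751] 0.0003026322040719583
small top [0.6669 0.1756 0.0278] 70 1.0 [252.3385 159.966 ]
small w4 [0.6683 0.1772 0.0288] 168 1.0 [302.4786  88.9286]
small w5 [0.6688 0.181  0.0315] 172 1.0 [153.6254  90.267 ]
  tri w4 top [0.6689 0.1773 0.0549] 0.0007311022684685365
  tri w5 top [0.6667 0.1752 0.0741] 0.003722917401187848
  tri w5 w4 [0.6682 0.1769 0.0726] 0.0005035966366387061
```

```bash
python3 -c "
import cv2,numpy as np
a,b=[cv2.imread(f'pics/{n}.png')[:300] for n in ('w4','w5')]
cv2.imwrite('pics/w45.png',np.vstack([a,b]))"
```

```text
(no output)
```

View pics/w45.png

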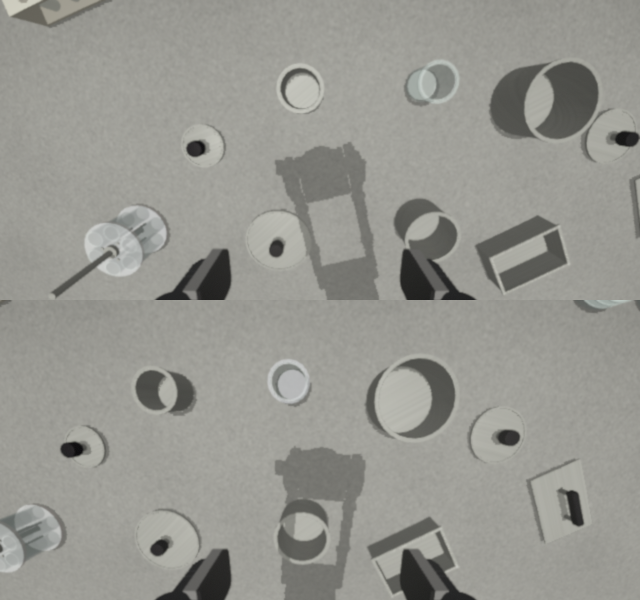

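The two stacked pictures show the small jar rim (302,89) in w4, the large jar rim (417,99) in w5, and the beaker between them. The rims come out at 85, 75 and about 65 mm, as expected. Next I measure the lids and the pan.

```bash
cat > lids.py <<'E'
from rim import *
def dark(n,P,half=22,th=50):
    im,ci=load(n);g=cv2.cvtColor(im,cv2.COLOR_BGR2GRAY);u=pix(ci,P)[0].astype(int)
    if not(15<u[0]<625 and 12<u[1]<240):return None
    x0,y0=max(u[0]-half,0),max(u[1]-half,0)
    m=(g[y0:u[1]+half,x0:u[0]+half]<th).astype(np.uint8)
    k,l,s,c=cv2.connectedComponentsWithStats(m)
    if k<2:return None
    i=1+np.argmin(np.hypot(*(c[1:]-(u-[x0,y0])).T)-s[1:,4]*.05)
    cnt=cv2.findContours((l==i).astype(np.uint8),cv2.RETR_EXTERNAL,cv2.CHAIN_APPROX_NONE)[0][0][:,0]+[x0,y0]
    return c[i]+[x0,y0],s[i,4],cnt,ci
if __name__=="__main__":
  for n,P,R in (("large",(.424,.223),.057),("medium",(.606,-.326),.045),("small",(.589,.336),.034),("pan",(.493,-.463),0)):
    V=[]
    for w in ("w1","w2","w3","w4","w5"):
        r=dark(w,[*P,.04])
        if r is None: continue
        V.append((w,r));f=circ(w,P,.011,R,band=.005) if R else None
        print(n,w,r[0],r[1],"knob@.038",plane(r[3],[r[0]],.038)[0][:2],"flange",f and (f[0],round(f[2],2)))
        if not R:
            q=plane(r[3],r[2],.042)[:,:2];(c,s,a)=cv2.minAreaRect(q.astype(np.float32));b=cv2.boxPoints((c,s,a));e=max((b[1]-b[0],b[2]-b[1]),key=np.linalg.norm)
            print("   bar",c,s,"yaw",np.degrees(np.arctan2(e[1],e[0]))%180)
    for a in range(len(V)):
      for b in range(a): print("  tri",V[a][0],V[b][0],*tri(V[a][1][3],V[a][1][0],V[b][1][3],V[b][1][0]))
  # pan rim: outer corners picked in w2, sides refined on edge points
  def sides(w,C,z,band=.005):
    im,ci=load(w);e=cv2.Canny(cv2.cvtColor(im,cv2.COLOR_BGR2GRAY),25,60)
    W=plane(ci,np.argwhere(e)[:,::-1],z)[:,:2];L=[]
    for i in range(4):
        A,B=C[i],C[(i+1)%4];b=band
        for _ in range(4):
            d=(B-A)/np.linalg.norm(B-A);nn=np.array([-d[1],d[0]]);t=(W-A)@d
            k=(t>.008)&(t<np.linalg.norm(B-A)-.008)&(abs((W-A)@nn)<b);b=max(b*.7,.003)
            vx,vy,x,y=cv2.fitLine(W[k].astype(np.float32),cv2.DIST_HUBER,0,.001,.001).ravel()
            A2=np.array([x,y]);v=np.array([vx,vy]);A,B=A2+v*((A-A2)@v),A2+v*((B-A2)@v)
        L.append((A2,v))
    K=[]
    for i in range(4):
        (p,v),(q,u)=L[i-1],L[i];s=np.linalg.solve(np.c_[v,-u],q-p);K.append(p+v*s[0])
    K=np.array(K);l=[np.linalg.norm(K[(i+1)%4]-K[i]) for i in range(4)]
    yw=[np.degrees(np.arctan2(*(K[(i+1)%4]-K[i])[::-1]))%180 for i in range(4)]
    return K.mean(0),np.array(l),np.array(yw),K,ci
  im,ci=load("w2");C=plane(ci,[(309,178),(381,136),(404,183),(333,219)],.05)[:,:2]
  V=[]
  for w in ("w1","w2","w3","w5"):
    try:
        c,l,y,K,ci=sides(w,C,.05);print("pan",w,c,l,y);V.append((w,pix(ci,[*c,.05])[0],ci))
    except Exception as x: print(w,x)
  for a in range(len(V)):
    for b in range(a): print("  tri",V[a][0],V[b][0],*tri(V[a][2],V[a][1],V[b][2],V[b][1]))
  im,ci=load("w1");C=plane(ci,[(351,145),(406,119),(431,187),(383,212)],.012)[:,:2]
  print("panlid",*sides("w1",C,.012)[:3])
  im,ci=load("w2");C=plane(ci,[(482,92),(538,67),(556,149),(504,166)],.012)[:,:2]
  print("panlid",*sides("w2",C,.012)[:3])
E
python3 lids.py
```

```text
large w2 [ 81.25   165.7155] 232 knob@.038 [0.4224 0.2258] flange (array([0.4226, 0.2205, 0.0575]), 1.0)
large w3 [274.1205 165.6988] 83 knob@.038 [0.4211 0.2234] flange (array([0.4214, 0.2265, 0.0574]), 1.0)
  tri w3 w2 [0.4225 0.2228 0.0417] 0.0012806925213640912
medium w2 [452.218   32.4586] 266 knob@.038 [ 0.605  -0.3244] flange (array([ 0.6036, -0.322 ,  0.0457]), 1.0)
medium w5 [502.9868 136.2368] 76 knob@.038 [ 0.6063 -0.3157] flange (array([ 0.6058, -0.3223,  0.0423]), 1.0)
  tri w5 w2 [ 0.6063 -0.3275  0.0242] 0.005837749531892834
small w3 [185.3168  46.3473] 262 knob@.038 [0.5876 0.3389] flange (array([0.5879, 0.3403, 0.0341]), 1.0)
small w4 [195.9027 148.2162] 185 knob@.038 [0.5873 0.3387] flange (array([0.5871, 0.3404, 0.0341]), 1.0)
small w5 [ 71.7426 149.1055] 237 knob@.038 [0.5874 0.3392] flange (array([0.5879, 0.3323, 0.0342]), 0.89)
  tri w4 w3 [0.5874 0.3385 0.0388] 0.00023000072000208614
  tri w5 w3 [0.5875 0.3387 0.0386] 5.6724357262163003e-05
  tri w5 w4 [0.5875 0.3383 0.039 ] 2.9460005827857998e-05
pan w1 [389. 153.] 1 knob@.038 [ 0.5196 -0.4478] flange None
   
[... 816 characters left out ...]
 0.0794 0.1263 0.0786] [118.4135  35.1605 118.2995  28.2962]
pan w5 [ 0.4031 -0.1984] [0.1146 0.0789 0.1128 0.0795] [118.275   28.4443 118.5559  29.7496]
  tri w2 w1 [ 0.4015 -0.1993  0.0442] 0.0002676011193304863
  tri w3 w1 [ 0.4022 -0.2     0.0465] 0.0007138846066464365
  tri w3 w2 [ 0.4023 -0.1988  0.0481] 5.4641349027301195e-05
  tri w5 w1 [ 0.4018 -0.1998  0.0464] 0.0014408374728528035
  tri w5 w2 [ 0.4026 -0.1987  0.0492] 6.522093005248042e-06
  tri w5 w3 [ 0.4021 -0.199   0.0481] 0.0003303847428249917
panlid [ 0.4925 -0.4615] [0.0882 0.128  0.0872 0.1279] [115.6542  25.2186 115.6183  25.66  ]
panlid [ 0.4925 -0.4609] [0.0888 0.1276 0.0885 0.1285] [115.0164  25.3492 115.6139  25.4699]
```

All measurements agree with each other and with the sizes given:
- Large lid (0.422, 0.224).
- Medium lid (0.605, -0.323).
- Small lid (0.5875, 0.3385).
- Pan lid (0.4927, -0.461), long axis at 25.5°.
- Pan (0.4035, -0.2005), long axis at 118.4°.

I start with the small lid.

Scaled: -0.0535 m is -0.856, 0.02 m is 0.32.

```bash
python3 jog.py '{"moves":[[0.048, -0.856, 0.32, 0], [0.048, -0.856, 0.32, 0], [0.048, -0.856, 0.32, 0], [0.048, -0.856, 0.32, 0], [0.04, -0.856, 0.32, 0]]}'; python3 jog.py '{"moves":[[0, -0.856, 0.32, 0], [0, -0.856, 0.32, 0], [0, 0, 0.48, 0], [0, 0, 0.48, 0], [0, 0, 0, 0]]}'; python3 jog.py '{"moves":[[0, 0, 0, 0]]}'; python3 snap.py w6; python3 -c "
from lids import *
r=dark('w6',[.5875,.3385,.04],half=45)
print(r and (r[0],r[1],plane(r[3],[r[0]],.04)))"
```

```text
time: 5.65
tool_pos: [0.5869, 0.2337, 0.2307]
tcp_rot: [-3.141, -0.004, -0.0]
wrist_force: [-0.0, 0.1, 0.3]
width: 1.002
grip_force: 0.0
time: 6.28
tool_pos: [0.5843, 0.3377, 0.1275]
tcp_rot: [3.138, 0.004, -0.01]
wrist_force: [0.2, -0.2, 0.1]
width: 1.0
grip_force: 0.0
time: 6.4
tool_pos: [0.5878, 0.3382, 0.1323]
tcp_rot: [-3.141, -0.002, -0.001]
wrist_force: [0.4, 0.1, 0.4]
width: 1.003
grip_force: 0.0
6.45 [0.5885 0.3381 0.1332] [-3.1402 -0.0008 -0.0037] [0.1681 0.4992 0.7238]
(array([314.9363, 198.6935]), np.int32(597), array([[0.5876, 0.3386, 0.04  ]]))
```

The check above the lid agrees with the first measurement, so I descend and grip.

Scaled: 0.04 m is 0.64, 0.02 m is 0.32.

```bash
python3 jog.py '{"moves":[[0, 0, 0.64, 0], [0, 0, 0.64, 0], [0, 0, 0.32, 0], [0, 0, 0.192, 0], [0, 0, 0, 0]]}'; python3 jog.py '{"moves":[[0, 0, 0, 0], [0, 0, 0, 0], [0, 0, 0, 0], [0, 0, 0, 0], [0, 0, 0, 0]]}' 0.0 40;  python3 jog.py '{"moves":[[0, 0, 0, 0], [0, 0, -0.32, 0], [0, 0, -0.64, 0], [0, 0, 0, 0]]}'
```

```text
time: 7.08
tool_pos: [0.5881, 0.3371, 0.0195]
tcp_rot: [-3.141, 0.0, -0.0]
wrist_force: [0.1, -0.2, 0.2]
width: 1.0
grip_force: 0.0
time: 7.7
tool_pos: [0.5883, 0.3373, 0.0201]
tcp_rot: [-3.141, 0.0, -0.002]
wrist_force: [-0.5, -0.3, 3.0]
width: 0.27
grip_force: 39.0
time: 8.2
tool_pos: [0.591, 0.3387, 0.0845]
tcp_rot: [-3.138, 0.0, -0.012]
wrist_force: [0.6, -0.2, -1.3]
width: 0.264
grip_force: 39.3
```

Scaled: -0.045 m is -0.72, 0.02 m is 0.32.

```bash
python3 jog.py '{"moves":[[0, 0, -0.72, 0], [0.32, 0.48, -0.72, 0], [0.32, 0.72, 0, 0], [0.32, 0.72, 0, 0], [0.32, 0.64, 0, 0]]}'; python3 jog.py '{"moves":[[0, 0, 0, 0], [0, 0, 0, 0], [0, 0, 0, 0]]}'; python3 snap.py w7
```

```text
time: 8.82
tool_pos: [0.6676, 0.1753, 0.1688]
tcp_rot: [3.141, -0.0, -0.002]
wrist_force: [0.9, 0.7, -1.4]
width: 0.261
grip_force: 39.4
time: 9.2
tool_pos: [0.667, 0.178, 0.1689]
tcp_rot: [-3.141, -0.002, 0.001]
wrist_force: [0.6, -0.9, -1.3]
width: 0.264
grip_force: 39.4
9.25 [0.6671 0.1782 0.169 ] [-3.1415 -0.0021  0.001 ] [ 0.3147  0.336  -0.5405]
```

View pics/w7.png

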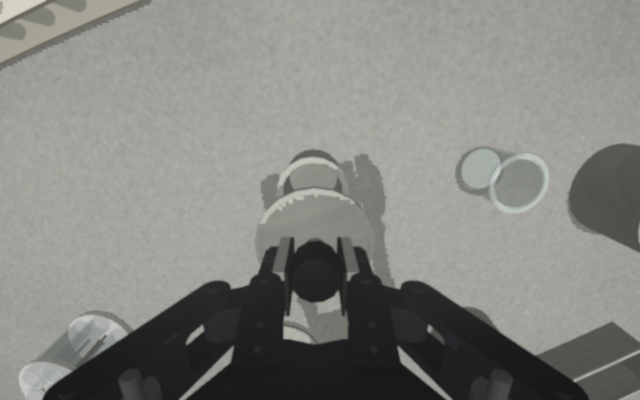

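w7 shows the small lid held level under the gripper at about (315,232), with the small jar's rim directly beyond it at about (313,185). It is centred, so I lower it.

Scaled: 0.04 m is 0.64, 0.012 m is 0.192.

```bash
python3 jog.py '{"moves":[[0.008, 0.008, 0.64, 0], [0, 0, 0.48, 0], [0, 0, 0.192, 0], [0, 0, 0.064, 0], [0, 0, 0, 0]]}'; python3 jog.py '{"moves":[[0, 0, 0.048, 0], [0, 0, 0.032, 0], [0, 0, 0, 0], [0, 0, 0, 0]]}'
```

```text
time: 9.88
tool_pos: [0.669, 0.177, 0.0844]
tcp_rot: [-3.141, -0.0, -0.002]
wrist_force: [0.3, -0.1, -0.2]
width: 0.266
grip_force: 39.4
time: 10.38
tool_pos: [0.6683, 0.1765, 0.0784]
tcp_rot: [-3.142, 0.0, -0.0]
wrist_force: [-0.6, 0.2, -0.5]
width: 0.264
grip_force: 39.4
```

Scaled: 0.001 m is 0.016.

```bash
python3 jog.py '{"moves":[[0, 0, 0.016, 0], [0, 0, 0, 0], [0, 0, 0, 0]]}';python3 jog.py '{"moves":[[0, 0, 0.016, 0], [0, 0, 0, 0], [0, 0, 0, 0]]}'
```

```text
time: 10.75
tool_pos: [0.6682, 0.1765, 0.0772]
tcp_rot: [3.142, -0.0, -0.0]
wrist_force: [-0.2, -0.9, 0.3]
width: 0.263
grip_force: 39.4
time: 11.12
tool_pos: [0.6685, 0.1765, 0.0771]
tcp_rot: [3.142, -0.0, 0.001]
wrist_force: [-2.4, -1.0, 5.3]
width: 0.267
grip_force: 39.8
```

Contact is made at the expected height (5 N), so I release and lift.

Scaled: -0.06 m is -0.96, -0.05 m is -0.8.

```bash
python3 jog.py '{"moves":[[0, 0, 0, 0], [0, 0, 0, 0], [0, 0, 0, 0], [0, 0, 0, 0], [0, 0, 0, 0]]}' 1.0 40;  python3 jog.py '{"moves":[[0, 0, -0.48, 0], [0, 0, -0.64, 0], [0, 0, -0.8, 0], [-0.96, -0.16, 0, 0], [-0.96, -0.16, 0, 0]]}';python3 jog.py '{"moves":[[-0.96, -0.24, 0, 0], [-0.96, -0.2, 0, 0], [0, 0, 0, 0], [0, 0, 0, 0]]}'; python3 snap.py w8; python3 -c "
from lids import *
r=dark('w8',[.422,.224,.04],half=45)
print(r and (r[0],r[1],plane(r[3],[r[0]],.04)))"
```

```text
time: 11.75
tool_pos: [0.6682, 0.1765, 0.0762]
tcp_rot: [3.142, -0.0, -0.0]
wrist_force: [-0.4, 0.1, 0.2]
width: 1.003
grip_force: 0.0
time: 12.38
tool_pos: [0.5481, 0.1968, 0.1976]
tcp_rot: [-3.141, 0.002, -0.004]
wrist_force: [-0.2, 1.8, 0.1]
width: 0.996
grip_force: 0.0
time: 12.88
tool_pos: [0.4288, 0.2243, 0.1969]
tcp_rot: [-3.141, -0.001, -0.003]
wrist_force: [-0.1, -0.1, -0.0]
width: 0.999
grip_force: 0.0
12.925 [0.4294 0.2242 0.197 ] [-3.1411  0.0005 -0.0029] [ 0.7099 -0.0977  0.5982]
(array([314.463 , 185.7042]), np.int32(311), array([[0.4224, 0.2253, 0.04  ]]))
```

View pics/w8.png

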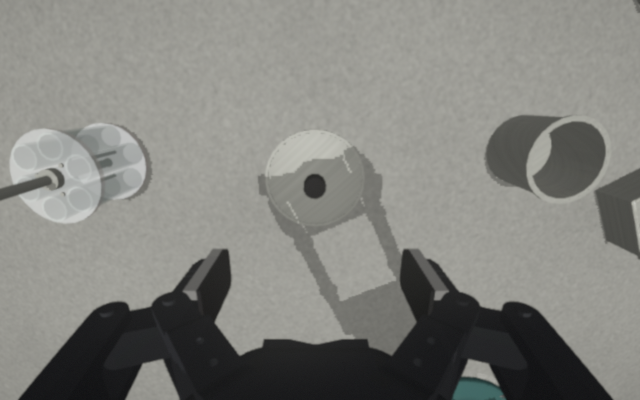

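w8 shows the large lid's knob at (314,186), which puts it at (0.4224, 0.2253). I descend, grip and lift.

Scaled: 0.05 m is 0.8, -0.0065 m is -0.104.

```bash
python3 jog.py '{"moves":[[-0.104, -0.016, 0.8, 0], [0, 0, 0.8, 0], [0, 0, 0.64, 0], [0, 0, 0.4, 0], [0, 0, 0.192, 0]]}'; python3 jog.py '{"moves":[[0, 0, 0, 0], [0, 0, 0, 0]]}'; python3 jog.py '{"moves":[[0, 0, 0, 0], [0, 0, 0, 0], [0, 0, 0, 0], [0, 0, 0, 0], [0, 0, 0, 0]]}' 0.0 60;  python3 jog.py '{"moves":[[0, 0, 0, 0], [0, 0, -0.32, 0], [0, 0, -0.64, 0], [0, 0, -0.64, 0], [0, 0, 0, 0]]}'
```

```text
time: 13.55
tool_pos: [0.4222, 0.2244, 0.0176]
tcp_rot: [3.14, -0.002, -0.003]
wrist_force: [-0.3, -0.2, 0.2]
width: 0.995
grip_force: 0.0
time: 13.8
tool_pos: [0.4233, 0.2255, 0.0204]
tcp_rot: [-3.141, 0.001, -0.003]
wrist_force: [-0.2, -0.1, -0.3]
width: 1.004
grip_force: 0.0
time: 14.42
tool_pos: [0.4221, 0.2253, 0.0198]
tcp_rot: [-3.141, 0.0, -0.001]
wrist_force: [-1.8, -0.8, 4.6]
width: 0.263
grip_force: 58.8
time: 15.05
tool_pos: [0.4243, 0.2262, 0.1224]
tcp_rot: [-3.139, 0.0, -0.01]
wrist_force: [-0.0, 0.4, -1.6]
width: 0.262
grip_force: 58.9
```

Scaled: -0.06 m is -0.96, 0.0487 m is 0.7792.

```bash
python3 jog.py '{"moves":[[0, 0, -0.96, 0], [0.4672, 0.7792, -0.288, 0], [0.4672, 0.7792, 0, 0], [0.4672, 0.7792, 0, 0], [0.4672, 0.7792, 0, 0]]}'; python3 jog.py '{"moves":[[0.4672, 0.7792, 0, 0], [0.4672, 0.7792, 0, 0], [0.4672, 0.7792, 0, 0], [0.4672, 0.7792, 0, 0], [0, 0, 0, 0]]}'; python3 jog.py '{"moves":[[0, 0, 0, 0], [0, 0, 0, 0], [0, 0, 0, 0]]}';python3 snap.py w9
```

```text
time: 15.68
tool_pos: [0.538, 0.0286, 0.195]
tcp_rot: [-3.141, 0.0, 0.005]
wrist_force: [0.4, 1.3, -1.0]
width: 0.257
grip_force: 59.4
time: 16.3
tool_pos: [0.6555, -0.1682, 0.1937]
tcp_rot: [3.141, -0.007, -0.005]
wrist_force: [-1.2, 0.4, -1.7]
width: 0.261
grip_force: 59.4
time: 16.68
tool_pos: [0.6549, -0.1633, 0.1973]
tcp_rot: [-3.141, -0.002, 0.0]
wrist_force: [0.3, 0.2, -0.7]
width: 0.26
grip_force: 59.4
16.725 [ 0.655  -0.1635  0.1975] [-3.1416 -0.0018 -0.0002] [ 0.3176 -0.5709 -2.4198]
```

View pics/w9.png

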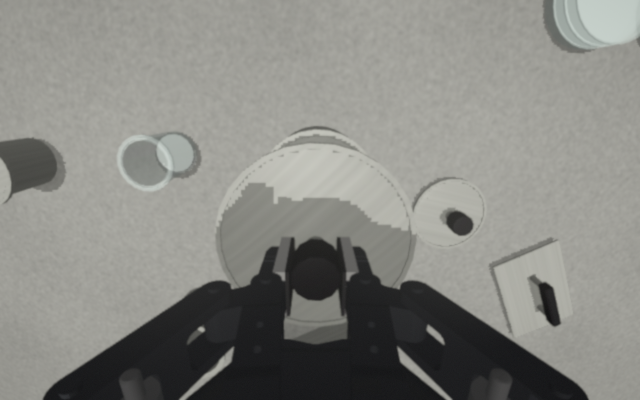

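w9 shows the large lid level at about (315,230), with the large jar's rim arc centred at about x=320 just beyond it. I lower it.

Scaled: 0.04 m is 0.64, 0.035 m is 0.56.

```bash
python3 jog.py '{"moves":[[0.016, 0.016, 0.64, 0], [0, 0, 0.56, 0], [0, 0, 0.192, 0], [0, 0, 0.096, 0], [0, 0, 0, 0]]}'; python3 jog.py '{"moves":[[0, 0, 0.048, 0], [0, 0, 0.032, 0], [0, 0, 0, 0], [0, 0, 0, 0]]}'; python3 jog.py '{"moves":[[0, 0, 0.016, 0], [0, 0, 0, 0], [0, 0, 0, 0]]}'
```

```text
time: 17.35
tool_pos: [0.6571, -0.1657, 0.1054]
tcp_rot: [3.141, 0.0, 0.003]
wrist_force: [-0.4, -0.2, -1.5]
width: 0.259
grip_force: 59.4
time: 17.85
tool_pos: [0.6564, -0.1657, 0.0994]
tcp_rot: [3.142, -0.0, 0.0]
wrist_force: [0.1, 0.1, -1.3]
width: 0.258
grip_force: 59.4
time: 18.23
tool_pos: [0.6563, -0.1656, 0.0982]
tcp_rot: [-3.142, 0.0, 0.0]
wrist_force: [0.3, -0.4, -1.7]
width: 0.256
grip_force: 59.4
```

Scaled: 0.001 m is 0.016.

```bash
python3 jog.py '{"moves":[[0, 0, 0.016, 0], [0, 0, 0, 0], [0, 0, 0, 0]]}'; python3 jog.py '{"moves":[[0, 0, 0.016, 0], [0, 0, 0, 0], [0, 0, 0, 0]]}'
```

```text
time: 18.6
tool_pos: [0.6563, -0.1656, 0.0972]
tcp_rot: [-3.142, 0.0, 0.0]
wrist_force: [-0.6, 0.1, -1.5]
width: 0.26
grip_force: 59.4
time: 18.98
tool_pos: [0.6564, -0.1657, 0.0969]
tcp_rot: [3.141, -0.0, 0.001]
wrist_force: [-2.8, -0.8, 2.6]
width: 0.256
grip_force: 60.0
```

Contact again at the seating height. I release and move to the medium lid.

Scaled: 0.0525 m is 0.84, -0.017 m is -0.272.

```bash
python3 jog.py '{"moves":[[0, 0, 0, 0], [0, 0, 0, 0], [0, 0, 0, 0], [0, 0, 0, 0], [0, 0, 0, 0]]}' 1.0 40;  python3 jog.py '{"moves":[[0, 0, -0.48, 0], [0, 0, -0.64, 0], [0, 0, -0.48, 0], [-0.272, 0.84, 0, 0], [-0.272, 0.84, 0, 0]]}';python3 jog.py '{"moves":[[-0.272, 0.84, 0, 0], [0, 0, 0, 0], [0, 0, 0, 0], [0, 0, 0, 0]]}'; python3 snap.py w10; python3 -c "
from lids import *
r=dark('w10',[.605,-.323,.04],half=45)
print(r and (r[0],r[1],plane(r[3],[r[0]],.04)))"
```

```text
time: 19.6
tool_pos: [0.6563, -0.1656, 0.0962]
tcp_rot: [-3.142, 0.0, 0.0]
wrist_force: [0.0, -0.5, 0.8]
width: 1.0
grip_force: 0.0
time: 20.23
tool_pos: [0.6227, -0.2712, 0.1975]
tcp_rot: [3.141, 0.003, 0.003]
wrist_force: [0.0, -0.5, -0.1]
width: 0.999
grip_force: 0.0
time: 20.72
tool_pos: [0.6057, -0.3218, 0.1962]
tcp_rot: [-3.141, -0.002, 0.0]
wrist_force: [0.8, 0.8, -0.2]
width: 0.999
grip_force: 0.0
20.775 [ 0.6058 -0.3217  0.1963] [-3.1413 -0.0024 -0.    ] [-0.3461  0.5735  0.1085]
(array([318.0727, 180.2878]), np.int32(344), array([[ 0.6051, -0.3245,  0.04  ]]))
```

View pics/w10.png

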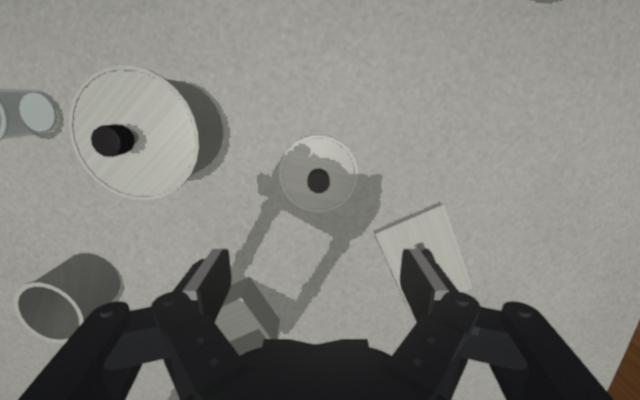

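w10 shows the large lid sitting square on its jar at (135,133), and the medium knob at (318,180), which puts it at (0.6051, -0.3245).

Scaled: 0.05 m is 0.8, 0.011 m is 0.176.

```bash
python3 jog.py '{"moves":[[0, 0.04, 0.8, 0], [0, 0, 0.8, 0], [0, 0, 0.64, 0], [0, 0, 0.4, 0], [0, 0, 0.176, 0]]}'; python3 jog.py '{"moves":[[0, 0, 0, 0], [0, 0, 0, 0]]}'; python3 jog.py '{"moves":[[0, 0, 0, 0], [0, 0, 0, 0], [0, 0, 0, 0], [0, 0, 0, 0], [0, 0, 0, 0]]}' 0.0 50;  python3 jog.py '{"moves":[[0, 0, 0, 0], [0, 0, -0.32, 0], [0, 0, -0.64, 0], [0, 0, -0.64, 0], [0, 0, 0, 0]]}'
```

```text
time: 21.4
tool_pos: [0.6045, -0.3236, 0.0181]
tcp_rot: [-3.14, -0.002, 0.005]
wrist_force: [0.0, 0.8, 0.8]
width: 0.999
grip_force: 0.0
time: 21.65
tool_pos: [0.6067, -0.326, 0.0221]
tcp_rot: [3.14, 0.001, 0.004]
wrist_force: [-0.5, 0.5, 0.1]
width: 1.001
grip_force: 0.0
time: 22.28
tool_pos: [0.6056, -0.3259, 0.0208]
tcp_rot: [3.141, -0.0, 0.001]
wrist_force: [-1.0, -0.4, 2.6]
width: 0.265
grip_force: 49.0
time: 22.9
tool_pos: [0.6084, -0.3273, 0.1263]
tcp_rot: [3.137, -0.0, 0.013]
wrist_force: [0.8, 0.3, -1.4]
width: 0.263
grip_force: 49.0
```

Scaled: -0.06 m is -0.96, -0.0518 m is -0.8288.

```bash
python3 jog.py '{"moves":[[0, 0, -0.96, 0], [-0.3968, -0.8288, -0.24, 0], [-0.3968, -0.8288, 0, 0], [-0.3968, -0.8288, 0, 0], [-0.3968, -0.8288, 0, 0]]}'; python3 jog.py '{"moves":[[-0.3968, -0.8288, 0, 0], [-0.3968, -0.8288, 0, 0], [0, 0, 0, 0], [0, 0, 0, 0], [0, 0, 0, 0]]}'; python3 snap.py w11
```

```text
time: 23.52
tool_pos: [0.5042, -0.1166, 0.1943]
tcp_rot: [-3.141, 0.001, 0.003]
wrist_force: [0.7, 0.6, -0.5]
width: 0.262
grip_force: 49.3
time: 24.15
tool_pos: [0.4569, -0.0157, 0.1951]
tcp_rot: [3.141, -0.002, -0.0]
wrist_force: [-0.9, 0.6, -0.7]
width: 0.263
grip_force: 49.4
24.2 [ 0.457  -0.0158  0.1952] [ 3.1414 -0.0028 -0.0004] [-0.6372  0.0043 -0.5923]
```

View pics/w11.png

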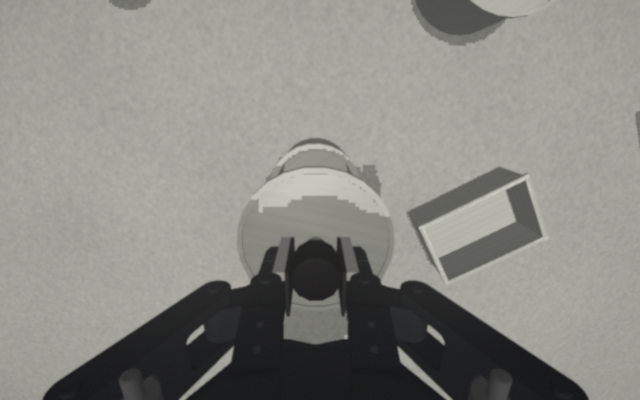

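w11 shows the medium lid level at (315,235), with the medium jar's rim centred at x≈316 beyond it. I lower it.

Scaled: 0.045 m is 0.72, 0.035 m is 0.56.

```bash
python3 jog.py '{"moves":[[0, 0, 0.72, 0], [0, 0, 0.56, 0], [0, 0, 0.224, 0], [0, 0, 0.096, 0], [0, 0, 0, 0]]}'; python3 jog.py '{"moves":[[0, 0, 0.048, 0], [0, 0, 0.032, 0], [0, 0, 0, 0], [0, 0, 0, 0]]}'; python3 jog.py '{"moves":[[0, 0, 0.016, 0], [0, 0, 0, 0], [0, 0, 0, 0]]}'
```

```text
time: 24.82
tool_pos: [0.4574, -0.0151, 0.096]
tcp_rot: [3.141, -0.001, 0.002]
wrist_force: [0.2, -0.1, -0.8]
width: 0.261
grip_force: 49.4
time: 25.32
tool_pos: [0.4566, -0.0147, 0.0905]
tcp_rot: [3.142, -0.0, 0.001]
wrist_force: [0.1, -0.5, -1.9]
width: 0.26
grip_force: 49.4
time: 25.7
tool_pos: [0.4565, -0.0148, 0.0892]
tcp_rot: [-3.142, 0.0, 0.0]
wrist_force: [0.0, 0.1, -1.8]
width: 0.262
grip_force: 49.4
```

Scaled: 0.001 m is 0.016.

```bash
python3 jog.py '{"moves":[[0, 0, 0.016, 0], [0, 0, 0, 0], [0, 0, 0, 0]]}'; python3 jog.py '{"moves":[[0, 0, 0.016, 0], [0, 0, 0, 0], [0, 0, 0, 0]]}'
```

```text
time: 26.08
tool_pos: [0.4565, -0.0148, 0.0882]
tcp_rot: [-3.142, 0.0, 0.0]
wrist_force: [-0.7, 0.7, -0.6]
width: 0.263
grip_force: 49.4
time: 26.45
tool_pos: [0.4567, -0.0148, 0.0877]
tcp_rot: [3.142, -0.0, 0.0]
wrist_force: [-2.2, -0.0, 4.3]
width: 0.267
grip_force: 49.9
```

The rows are not in the units I measure in: shifts go in shares of 62.5 mm and turns go in shares of 2 rad. I convert before sending: 0.06 m is 0.96, -0.03 m is -0.48.

```bash
python3 jog.py '{"moves":[[0, 0, 0, 0], [0, 0, 0, 0], [0, 0, 0, 0], [0, 0, 0, 0], [0, 0, 0, 0]]}' 1.0 40;  python3 jog.py '{"moves":[[0, 0, -0.48, 0], [0, 0, -0.64, 0], [0, 0, -0.8, 0], [0, 0.96, 0, 0], [0, 0.96, 0, 0]]}'; python3 -c "
from workcell import bot, optics, finish_job
s=bot.read_state();print(s['q'],s['tool_pos'])"
```

```text
time: 27.08
tool_pos: [0.4565, -0.0148, 0.0872]
tcp_rot: [-3.142, 0.0, 0.0]
wrist_force: [0.0, -0.2, -0.6]
width: 1.0
grip_force: 0.0
time: 27.7
tool_pos: [0.4574, -0.1356, 0.2088]
tcp_rot: [3.141, 0.004, 0.005]
wrist_force: [0.2, -0.4, 0.2]
width: 1.0
grip_force: 0.0
[-3.40553829e-01 -1.03080163e-01  2.04106565e+00  1.39070068e-04
  1.20020582e+00  1.22747007e+00] [ 0.45742266 -0.1356274   0.20881556]
```

Scaled: 0.054 m is 0.864, 0.006 m is 0.096.

```bash
python3 jog.py '{"moves":[[0.096, 0.864, 0, 0], [0.096, 0.864, 0, 0], [0.096, 0.864, 0, 0], [0.096, 0.864, 0, 0], [0.096, 0.864, 0, 0]]}'; python3 jog.py '{"moves":[[0.096, 0.864, 0, 0], [0, 0, 0, -0.075], [0, 0, 0, -0.075], [0, 0, 0, -0.0725], [0, 0, 0, 0]]}'; python3 jog.py '{"moves":[[0, 0, 0, 0], [0, 0, 0, 0]]}'; python3 snap.py w12; python3 -c "
from lids import *
s=bot.read_state();R=cv2.Rodrigues(np.array(s['tcp_rot']))[0];print('yaw',np.degrees(np.arctan2(R[1,0],R[0,0])))
for th in (50,70):
  r=dark('w12',[.4927,-.461,.04],half=60,th=th)
  if r:
    q=plane(r[3],r[2],.046)[:,:2];c,z,a=cv2.minAreaRect(q.astype(np.float32));b=cv2.boxPoints((c,z,a));e=max((b[1]-b[0],b[2]-b[1]),key=np.linalg.norm)
    print(r[0],r[1],plane(r[3],[r[0]],.042)[0],c,z,np.degrees(np.arctan2(e[1],e[0]))%180)"
```

```text
time: 28.32
tool_pos: [0.4864, -0.4066, 0.2071]
tcp_rot: [-3.141, 0.001, -0.0]
wrist_force: [0.3, -0.3, 1.0]
width: 1.001
grip_force: 0.0
time: 28.95
tool_pos: [0.4923, -0.4588, 0.2069]
tcp_rot: [-3.064, -0.69, 0.0]
wrist_force: [0.2, -0.8, -0.6]
width: 0.997
grip_force: 0.0
time: 29.2
tool_pos: [0.4925, -0.4587, 0.2073]
tcp_rot: [3.065, 0.691, -0.0]
wrist_force: [0.4, -1.0, 0.3]
width: 1.0
grip_force: 0.0
29.25 [ 0.4924 -0.4587  0.2073] [-3.0645 -0.6915  0.    ] [ 0.5949 -0.0203  0.7061]
yaw 25.43273986850031
[317.7345 176.9027] 452 [ 0.4943 -0.4603  0.042 ] (0.49396562576293945, -0.4607127904891968) (0.06015531346201897, 0.008439764380455017) 25.370085
[317.9902 177.9414] 512 [ 0.4934 -0.461   0.042 ] (0.49397462606430054, -0.46088171005249023) (0.06234661862254143, 0.008752726018428802) 25.370022
```

View pics/w12.png

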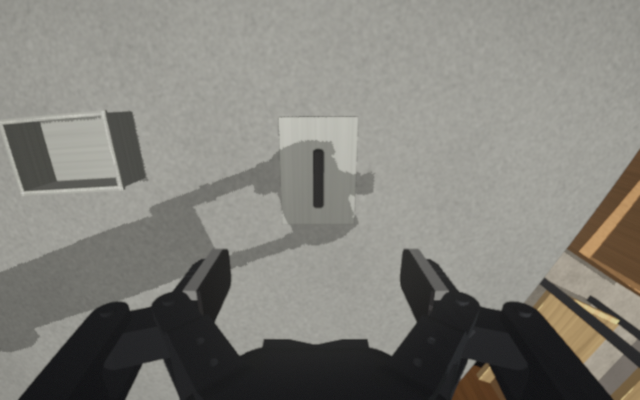

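w12 shows the bar vertical at (318,178), aligned with the tool and at (0.4935, -0.461). The pan rim corners are near (3,123), (105,111), (124,188) and (22,193). I grip the lid.

Scaled: 0.055 m is 0.88, 0.0025 m is 0.04.

```bash
python3 jog.py '{"moves":[[0, 0.04, 0.88, 0], [0, 0, 0.88, 0], [0, 0, 0.64, 0], [0, 0, 0.4, 0], [0, 0, 0.192, 0]]}'; python3 jog.py '{"moves":[[0, 0, 0, 0], [0, 0, 0, 0]]}'; python3 jog.py '{"moves":[[0, 0, 0, 0], [0, 0, 0, 0], [0, 0, 0, 0], [0, 0, 0, 0], [0, 0, 0, 0]]}' 0.0 60;  python3 jog.py '{"moves":[[0, 0, 0, 0], [0, 0, 0, 0]]}'; python3 jog.py '{"moves":[[0, 0, -0.32, 0], [0, 0, -0.64, 0], [0, 0, -0.64, 0], [0, 0, -0.64, 0], [0, 0, 0, 0]]}'; python3 -c "
from workcell import bot, optics, finish_job
s=bot.read_state();print(s['q'],s['tool_pos'])"
```

```text
time: 29.88
tool_pos: [0.4925, -0.46, 0.0181]
tcp_rot: [-3.062, -0.692, 0.003]
wrist_force: [-0.0, -0.8, -1.0]
width: 1.002
grip_force: 0.0
time: 30.12
tool_pos: [0.4945, -0.462, 0.022]
tcp_rot: [3.062, 0.692, 0.002]
wrist_force: [0.0, 0.5, 0.7]
width: 0.996
grip_force: 0.0
time: 30.75
tool_pos: [0.4937, -0.4612, 0.0205]
tcp_rot: [3.064, 0.693, 0.0]
wrist_force: [0.2, 0.0, 1.4]
width: 0.126
grip_force: 58.9
time: 31.0
tool_pos: [0.4937, -0.4612, 0.0205]
tcp_rot: [3.064, 0.693, 0.0]
wrist_force: [0.2, -1.0, 2.5]
width: 0.131
grip_force: 58.9
time: 31.62
tool_pos: [0.4959, -0.4633, 0.1665]
tcp_rot: [3.056, 0.691, 0.008]
wrist_force: [0.3, 0.1, -2.4]
width: 0.127
grip_force: 58.7
[-7.88200728e-01  3.08437713e-01  1.66949318e+00  3.79648358e-05
  1.15389948e+00  3.37736095e-01] [ 0.49586912 -0.46332621  0.16646548]
```

```bash
python3 jog.py '{"moves":[[0.0976, -0.8768, 0, 0], [0.0976, -0.8768, 0, 0], [0.0976, -0.8768, 0, 0], [0.0976, -0.8768, 0, 0], [0.0976, -0.8768, 0, 0]]}'; python3 jog.py '{"moves":[[0, 0, 0, -0.09], [0, 0, 0, -0.09], [0, 0, 0, -0.09], [0, 0, 0, -0.09], [0, 0, 0, -0.09]]}';python3 jog.py '{"moves":[[0, 0, 0, -0.09], [0, 0, 0, -0.09], [0, 0, 0, -0.09], [0, 0, 0, -0.09], [0, 0, 0, 0]]}'; python3 jog.py '{"moves":[[0, 0, 0, 0], [0, 0, 0, 0]]}'; python3 snap.py w13
python3 - <<'E'
from lids import *
src=open('lids.py').read();i=src.index("  def sides");j=src.index("  im,ci=load(\"w2\");C")
import textwrap;exec(textwrap.dedent(src[i:j]))
im,ci=load("w12");C=plane(ci,[(3,123),(105,111),(124,188),(22,193)],.05)[:,:2]
c,l,y,K,_=sides("w12",C,.05);print(c,l,y)
C1=K
for w in("w1","w2","w10","w11"):
    try: print(w,*sides(w,C1,.05)[:3])
    except Exception as e: print(w,e)
s=bot.read_state();R=cv2.Rodrigues(np.array(s['tcp_rot']))[0];print('yaw',np.degrees(np.arctan2(R[1,0],R[0,0])))
E
```

```text
time: 32.25
tool_pos: [0.4013, -0.1984, 0.1589]
tcp_rot: [-3.063, -0.692, 0.003]
wrist_force: [0.8, 0.6, -2.1]
width: 0.128
grip_force: 59.0
time: 32.88
tool_pos: [0.402, -0.1999, 0.159]
tcp_rot: [-2.45, -1.963, 0.001]
wrist_force: [0.5, -0.7, -1.5]
width: 0.133
grip_force: 59.2
time: 33.5
tool_pos: [0.4022, -0.2, 0.1592]
tcp_rot: [-1.612, -2.694, 0.0]
wrist_force: [-0.1, 0.2, -1.6]
width: 0.124
grip_force: 59.2
time: 33.75
tool_pos: [0.4029, -0.2004, 0.16]
tcp_rot: [-1.613, -2.695, 0.0]
wrist_force: [-0.1, 0.5, -2.0]
width: 0.128
grip_force: 59.2
33.8 [ 0.403  -0.2005  0.1602] [-1.6123 -2.696   0.    ] [ 0.0517 -0.5816 -1.6279]
[ 0.4013 -0.2022] [0.1191 0.0776 0.1194 0.0723] [119.3149  28.5266 116.7897  28.3345]
w1 [ 0.4043 -0.2011] [0.1185 0.0789 0.1196 0.0776] [118.596   28.4999 117.9692  27.7375]
w2 [ 0.404  -0.2008] [0.1181 0.0783 0.119  0.0795] [118.3971  28.7411 118.9925  28.089 ]
w10 OpenCV(4.12.0) /io/opencv/modules/imgproc/src/linefit.cpp:50: error: (-215:Assertion failed) count > 0 in function 'fitLine2D_wods'

w11 [ 0.4017 -0.202 ] [0.1181 0.0736 0.119  0.0733] [118.388   30.028  118.2555  29.3529]
yaw 118.23723392776587
```

View pics/w13.png

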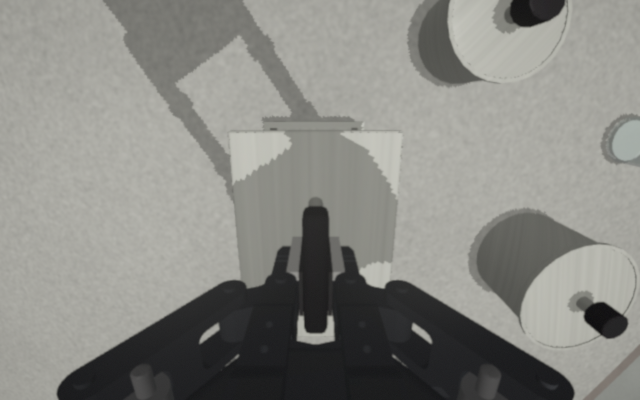

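w13 shows the pan lid's far edge at (230–403,131), with the pan's far rim at (263–362,121) parallel to it and centred. The full-length side fits put the pan at (0.404, -0.2008). I lower the lid.

```bash
python3 jog.py '{"moves":[[-0.0112, 0.0112, 0.72, 0], [0, 0, 0.48, 0], [0, 0, 0.16, 0], [0, 0, 0.08, 0], [0, 0, 0, 0]]}'; python3 jog.py '{"moves":[[0, 0, 0.048, 0], [0, 0, 0.032, 0], [0, 0, 0, 0], [0, 0, 0, 0]]}'; python3 jog.py '{"moves":[[0, 0, 0.016, 0], [0, 0, 0, 0], [0, 0, 0, 0]]}'
```

```text
time: 34.42
tool_pos: [0.4048, -0.2013, 0.0711]
tcp_rot: [1.61, 2.696, 0.0]
wrist_force: [0.2, 0.8, -1.5]
width: 0.125
grip_force: 59.1
time: 34.92
tool_pos: [0.4041, -0.2009, 0.0654]
tcp_rot: [1.611, 2.697, -0.0]
wrist_force: [-0.4, 0.3, -1.6]
width: 0.129
grip_force: 59.1
time: 35.3
tool_pos: [0.4041, -0.2009, 0.0643]
tcp_rot: [-1.611, -2.697, -0.0]
wrist_force: [0.3, 0.6, -2.2]
width: 0.126
grip_force: 59.1
```

Scaled: 0.001 m is 0.016.

```bash
python3 jog.py '{"moves":[[0, 0, 0.016, 0], [0, 0, 0, 0], [0, 0, 0, 0]]}'; python3 jog.py '{"moves":[[0, 0, 0.016, 0], [0, 0, 0, 0], [0, 0, 0, 0]]}'; python3 jog.py '{"moves":[[0, 0, 0.008, 0], [0, 0, 0, 0], [0, 0, 0, 0]]}'
```

```text
time: 35.67
tool_pos: [0.4041, -0.2008, 0.0632]
tcp_rot: [-1.611, -2.697, -0.0]
wrist_force: [-0.0, 0.2, -1.4]
width: 0.129
grip_force: 59.1
time: 36.05
tool_pos: [0.4042, -0.2009, 0.0625]
tcp_rot: [1.611, 2.697, 0.0]
wrist_force: [-0.1, 0.5, -0.1]
width: 0.126
grip_force: 59.5
time: 36.42
tool_pos: [0.4042, -0.2009, 0.0624]
tcp_rot: [1.611, 2.697, 0.0]
wrist_force: [-1.9, 1.9, 5.6]
width: 0.124
grip_force: 60.2
```

Seated with contact. I release, lift away, and check all four lids numerically, since the picture-viewing budget is used up.

Scaled: -0.06 m is -0.96, -0.055 m is -0.88, 0.18 rad / 2 = 0.09.

```bash
python3 jog.py '{"moves":[[0, 0, 0, 0], [0, 0, 0, 0], [0, 0, 0, 0], [0, 0, 0, 0], [0, 0, 0, 0]]}' 1.0 40; python3 jog.py '{"moves":[[0, 0, -0.48, 0], [0, 0, -0.8, 0], [0, 0, -0.96, 0], [0, 0, -0.96, 0], [0, 0, -0.96, 0]]}'; python3 jog.py '{"moves":[[0, 0, -0.64, 0.09], [0, 0, 0, 0.09], [0, 0, 0, 0.09], [0, 0, 0, 0.09], [0, 0, 0, 0.09]]}'; python3 jog.py '{"moves":[[0, 0, 0, 0.09], [0, 0, 0, 0.09], [0, 0, 0, 0.09], [0, 0, 0, 0.09], [0, 0, 0, 0.09]]}'; python3 jog.py '{"moves":[[0, 0, 0, 0.09], [0, 0, 0, 0.0425], [0.32, -0.48, 0, 0], [0.32, -0.48, 0, 0], [0, 0, 0, 0]]}'; python3 jog.py '{"moves":[[0, 0, 0, 0], [0, 0, 0, 0]]}'; python3 snap.py v1; python3 jog.py '{"moves":[[0.32, -0.88, 0, 0], [0.32, -0.88, 0, 0], [0.32, -0.88, 0, 0], [0, 0, 0, 0], [0, 0, 0, 0]]}'; python3 jog.py '{"moves":[[0, 0, 0, 0]]}'; python3 snap.py v2
```

```text
time: 37.05
tool_pos: [0.4041, -0.2009, 0.0617]
tcp_rot: [-1.611, -2.697, -0.0]
wrist_force: [0.5, 0.3, 0.3]
width: 1.005
grip_force: 0.0
time: 37.67
tool_pos: [0.4038, -0.2007, 0.3238]
tcp_rot: [1.611, 2.697, 0.0]
wrist_force: [-0.0, -0.4, 0.2]
width: 0.999
grip_force: 0.0
time: 38.3
tool_pos: [0.404, -0.2008, 0.3617]
tcp_rot: [-2.629, -1.72, 0.0]
wrist_force: [0.4, 0.6, -0.6]
width: 0.998
grip_force: 0.0
time: 38.92
tool_pos: [0.404, -0.2008, 0.3616]
tcp_rot: [-3.115, -0.405, 0.0]
wrist_force: [-0.7, -0.5, 0.3]
width: 0.999
grip_force: 0.0
time: 39.55
tool_pos: [0.4448, -0.1394, 0.3615]
tcp_rot: [-3.141, -0.004, 0.0]
wrist_force: [-0.9, -0.6, -0.1]
width: 1.003
grip_force: 0.0
time: 39.8
tool_pos: [0.4437, -0.1415, 0.3617]
tcp_rot: [3.141, -0.002, -0.0]
wrist_force: [-0.2, -0.1, -0.2]
width: 0.996
grip_force: 0.0
39.85 [ 0.4437 -0.1415  0.3618] [ 3.1413 -0.002  -0.0002] [-0.4227  0.592  -0.166 ]
time: 40.48
tool_pos: [0.5039, 0.0235, 0.3617]
tcp_rot: [3.141, -0.0, -0.001]
wrist_force: [0.1, 0.1, -0.2]
width: 0.998
grip_force: 0.0
time: 40.6
tool_pos: [0.5039, 0.0226, 0.3619]
tcp_rot: [3.141, -0.004, 0.0]
wrist_force: [0.3, -0.8, -0.1]
width: 0.997
grip_force: 0.0
40.65 [0.5039 0.0226 0.3619] [ 3.1413 -0.0039  0.0003] [-0.751  -0.0761  0.5758]
```

Run:
```python
from lids import *
import rim,lids
for n in("top","scene"):
    cv2.imwrite(f"pics/{n}1.png",cv2.cvtColor(optics.read_camera(n),cv2.COLOR_RGB2BGR))
def load(n):
    if n in("top","scene"): return cv2.imread(f"pics/{n}1.png"),optics.camera_info(n)
    return cv2.imread(f"pics/{n}.png"),pickle.load(open(f"{n}.pkl","rb"))
rim.load=lids.load=load
for n,c,h,R in (("large",(.656,-.1645),.077,.057),("medium",(.457,-.015),.067,.045),("small",(.668,.177),.057,.034),("pan",(.404,-.2008),.042,0)):
    V=[]
    for w in ("v1","v2","top","scene"):
        r=dark(w,[*c,h+.04],half=22,th=50)
        f=circ(w,c,h+.011,R,band=.004) if R else None
        if r: V.append((w,r)); print(n,w,r[0],r[1],"knob",plane(r[3],[r[0]],h+.038)[0][:2],f and (f[0],f[2]))
    for a in range(len(V)):
      for b in range(a): print("  tri",V[a][0],V[b][0],*tri(V[a][1][3],V[a][1][0],V[b][1][3],V[b][1][0]),"exp",h+.038)
```

```text
large v2 [469.072   40.1066] 347 knob [ 0.6568 -0.1654] (array([ 0.655 , -0.1644,  0.0553]), 1.0)
large top [385.2917 159.7083] 48 knob [ 0.6575 -0.1673] (array([ 0.6596, -0.1675,  0.058 ]), 0.8333333333333334)
  tri top v2 [ 0.6583 -0.1681  0.1093] 0.0007817231970068039 exp 0.11499999999999999
medium v1 [222.3902 152.878 ] 164 knob [ 0.4564 -0.0142] (array([ 0.4559, -0.0138,  0.0455]), 1.0)
medium v2 [341.4689 194.8475] 177 knob [ 0.4563 -0.0144] (array([ 0.4555, -0.0146,  0.0452]), 0.9444444444444444)
medium top [325.5686 238.5294] 51 knob [ 0.4585 -0.0161] (array([ 0.4583, -0.0162,  0.0448]), 0.8333333333333334)
medium scene [302.4615 168.1154] 52 knob [ 0.4584 -0.016 ] (array([ 0.456 , -0.0156,  0.0459]), 0.8888888888888888)
  tri v2 v1 [ 0.4565 -0.0144  0.1057] 3.483736682870782e-06 exp 0.10500000000000001
  tri top v1 [ 0.4578 -0.0161  0.1118] 0.0008118384189111789 exp 0.10500000000000001
  tri top v2 [ 0.458  -0.015   0.1101] 0.0020114133531721977 exp 0.10500000000000001
  tri scene v1 [ 0.4553 -0.0127  0.0991] 0.0009765472167705518 exp 0.10500000000000001
  tri scene v2 [ 0.4
[... 362 characters left out ...]
cene [407.9545 175.5455] 66 knob [0.6701 0.1752] (array([0.6688, 0.1758, 0.0335]), 0.8333333333333334)
  tri top v2 [0.6582 0.172  0.1081] 0.013703471714819759 exp 0.095
  tri scene v2 [0.6689 0.1789 0.0903] 0.0006275921402904561 exp 0.095
  tri scene top [0.6619 0.1799 0.0809] 0.012721767015407285 exp 0.095
pan v1 [353.6287 185.3713] 202 knob [ 0.4033 -0.1988] None
pan v2 [456.312 219.936] 125 knob [ 0.407  -0.1987] None
pan scene [236.7632 203.8158] 114 knob [ 0.4077 -0.205 ] None
  tri v2 v1 [ 0.4043 -0.1996  0.0776] 0.0034676692816721917 exp 0.08
  tri scene v1 [ 0.3987 -0.2011  0.0642] 0.0007823047456317183 exp 0.08
  tri scene v2 [ 0.4033 -0.2031  0.0719] 0.0008372146078630791 exp 0.08
```

All four lids stand at the expected heights and centred on their vessels. Their contact heights at release were within a millimetre of the seated heights, and the robot is clear of everything. I hand the job in.

```bash
python3 -c "
from workcell import bot, optics, finish_job
print(finish_job())"
```

```text
the job is handed in; nothing more can be done
None
```

I put all four lids on their jars and the pan, let go of each once it was seated, and handed the job in at about 41 s; the hand-in printed no verdict.

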